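Prise apart nested stud pots, sort them on a tray and slide it over the gap

TASK

Prise the nested stud pots apart and stand every pot upright on the tray by size: large ones on the blue band, medium ones on the yellow band, small ones on the red band, each centred across its band, none left inside another. When all are sorted, push the loaded tray across the gap, without letting it sag or tip, until it rests against the end stop of the right-hand stand. Leave the paste jar, the tape and the wax block alone.

Things in the scene. Friction and masses are not known exactly. Their poses are not given: they have to be found in the camera images.
- large_a_mid (a point): large stud pot: straight aluminium cup, blue line near its rim, outer diameter 60 mm, bore 52 mm with two sprung rubber pads, height 60 mm, inner floor 30 mm above its underside, 400 g. Point: on its axis, 30 mm above its underside; z out of its mouth. The outermost of a nest: medium_a is inside it at the start.
- large_b_mid (a point): large stud pot: straight aluminium cup, blue line near its rim, outer diameter 60 mm, bore 52 mm with two sprung rubber pads, height 60 mm, inner floor 30 mm above its underside, 400 g. Point: on its axis, 30 mm above its underside; z out of its mouth. If present, stands alone on the table, empty.
- medium_a_mid (a point): medium stud pot: straight aluminium cup, yellow line near its rim, outer diameter 50 mm, bore 41 mm with two sprung rubber pads, height 60 mm, inner floor 30 mm above its underside, 260 g. Point: on its axis, 30 mm above its underside; z out of its mouth. At the start it is jammed in large_a, standing 30 mm proud of it. Tight: grip the proud part and pull straight up 30 mm; friction 1.5 to 3 N, less than the outer pot's weight.
- medium_b_mid (a point): medium stud pot: straight aluminium cup, yellow line near its rim, outer diameter 50 mm, bore 41 mm with two sprung rubber pads, height 60 mm, inner floor 30 mm above its underside, 260 g. Point: on its axis, 30 mm above its underside; z out of its mouth. Stands on the table; if small_b is present it is jammed in this pot at the start. Tight: grip the proud part and pull straight up 30 mm; friction 1.5 to 3 N, less than the outer pot's weight.
- small_a_mid (a point): small stud pot: straight aluminium cup, red line near its rim, outer diameter 39 mm, bore 31 mm, height 60 mm, inner floor 30 mm above its underside, 120 g. Point: on its axis, 30 mm above its underside; z out of its mouth. If present, at the start it is jammed in medium_a, standing 30 mm proud of it. Tight: grip the proud part and pull straight up 30 mm; friction 1.5 to 3 N, less than the outer pot's weight.
- small_b_mid (a point): small stud pot: straight aluminium cup, red line near its rim, outer diameter 39 mm, bore 31 mm, height 60 mm, inner floor 30 mm above its underside, 120 g. Point: on its axis, 30 mm above its underside; z out of its mouth. If present, at the start it is jammed in medium_b, standing 30 mm proud of it. Tight: grip the proud part and pull straight up 30 mm; friction 1.5 to 3 N, less than the outer pot's weight.
- tray: white tray 168 (x) by 200 (y) mm, about 350 g, floor 5 mm thick, low rim 16 mm high, black push tab at its +y end; origin at the centre of its underside. Its floor has three painted bands along its x: blue, yellow and red from +y to -y. It starts on the left stand between two fences and is slid towards its -y
- blue_lane (a point): centre of the tray's blue band (68 mm wide along tray y, 158 mm long along tray x), on the tray floor; axes as the tray's. Two pots fit in a band at about 46 mm either side of this point along x
- yellow_lane (a point): centre of the tray's yellow band (60 mm wide, 158 mm long), on the tray floor; axes as the tray's
- red_lane (a point): centre of the tray's red band (52 mm wide, 158 mm long), on the tray floor; axes as the tray's
- push_tab (a point): centre of the outer face of the black push tab, an upright plate 56 mm wide (tray x), 6 mm thick, its top 45 mm above the tray's underside, in the middle of the tray's +y end; this point is 28 mm above the tray's underside; tray axes
- tray_front (a point): middle of the bottom edge of the tray's leading (-y) end, 200 mm from the push tab's face; tray axes
- runway: fixed: two plywood stands 30 mm high, each 200 (x) by 220 (y) mm, in line along its y with a 70 mm gap between them; aluminium fences 16 mm high leave a channel 178 mm wide for the tray. Origin on the table under the middle of the gap; +y towards the left stand, where the tray starts
- stop_face (a point): middle of the face of the dark end stop at the far (-y) end of the right stand, at the height of the stand's top (30 mm); the tray's leading end comes to rest against it; runway axes
- paste_jar: bystander: yellow jar with blue lid, 65 mm across, 74 mm high, origin at the centre of its underside; behind the runway, to be left alone
- tape: bystander: roll of black tape, 62 mm across, 19 mm high; to be left alone
- wax: bystander: blue wax block 40x72x32 mm; to be left alone

How it is judged:
On the way, in this order (a step that is already met when the one before it is completed fails the run):
1. every pot stands upright on the band of its size while the tray is still on the left stand (y of large_a_mid in the frame of blue_lane between -0.016 and 0.016 m and x of large_a_mid in the frame of blue_lane between -0.065 and 0.065 m and z of large_a_mid in the frame of blue_lane between 0.022 and 0.038 m and angle between each of large_a_mid, large_b_mid, medium_a_mid, medium_b_mid, small_a_mid, small_b_mid's own z axis and vertical below 0.15 rad and y of large_b_mid in the frame of blue_lane between -0.016 and 0.016 m and x of large_b_mid in the frame of blue_lane between -0.065 and 0.065 m and z of large_b_mid in the frame of blue_lane between 0.022 and 0.038 m and y of medium_a_mid in the frame of yellow_lane between -0.016 and 0.016 m and x of medium_a_mid in the frame of yellow_lane between -0.065 and 0.065 m and z of medium_a_mid in the frame of yellow_lane between 0.022 and 0.038 m and y of medium_b_mid in the frame of yellow_lane between -0.016 and 0.016 m and x of medium_b_mid in the frame of yellow_lane between -0.065 and 0.065 m and z of medium_b_mid in the frame of yellow_lane between 0.022 and 0.038 m and y of small_a_mid in the frame of red_lane between -0.016 and 0.016 m and x of small_a_mid in the frame of red_lane between -0.065 and 0.065 m and z of small_a_mid in the frame of red_lane between 0.022 and 0.038 m and y of small_b_mid in the frame of red_lane between -0.016 and 0.016 m and x of small_b_mid in the frame of red_lane between -0.065 and 0.065 m and z of small_b_mid in the frame of red_lane between 0.022 and 0.038 m and y of tray_front in the frame of runway above -0.03 m), for 0.2 s.
2. the loaded tray has crossed the gap and rests against the end stop (y of tray_front in the frame of stop_face between -0.01 and 0.01 m and z of tray_front in the frame of stop_face between -0.006 and 0.006 m), for 0.2 s.
At the end, for the whole second after the job is handed in: every pot present stands upright (within 0.15 rad) on the tray floor with its axis within 16 mm of the middle line of its band (65 mm along it), none inside another, and the tray lies flat on the right stand with its leading end within 10 mm of the stop, at rest (all of step 2 and y of large_a_mid in the frame of blue_lane between -0.016 and 0.016 m and x of large_a_mid in the frame of blue_lane between -0.065 and 0.065 m and z of large_a_mid in the frame of blue_lane between 0.022 and 0.038 m and angle between each of large_a_mid, large_b_mid, medium_a_mid, medium_b_mid, small_a_mid, small_b_mid's own z axis and vertical below 0.15 rad and y of large_b_mid in the frame of blue_lane between -0.016 and 0.016 m and x of large_b_mid in the frame of blue_lane between -0.065 and 0.065 m and z of large_b_mid in the frame of blue_lane between 0.022 and 0.038 m and y of medium_a_mid in the frame of yellow_lane between -0.016 and 0.016 m and x of medium_a_mid in the frame of yellow_lane between -0.065 and 0.065 m and z of medium_a_mid in the frame of yellow_lane between 0.022 and 0.038 m and y of medium_b_mid in the frame of yellow_lane between -0.016 and 0.016 m and x of medium_b_mid in the frame of yellow_lane between -0.065 and 0.065 m and z of medium_b_mid in the frame of yellow_lane between 0.022 and 0.038 m and y of small_a_mid in the frame of red_lane between -0.016 and 0.016 m and x of small_a_mid in the frame of red_lane between -0.065 and 0.065 m and z of small_a_mid in the frame of red_lane between 0.022 and 0.038 m and y of small_b_mid in the frame of red_lane between -0.016 and 0.016 m and x of small_b_mid in the frame of red_lane between -0.065 and 0.065 m and z of small_b_mid in the frame of red_lane between 0.022 and 0.038 m and linear speed of tray below 0.02 m/s); the robot touches nothing.
It fails at once if the tray sags or tips by more than 0.1 rad (angle between tray's own z axis and vertical above 0.1 rad).
It fails at once if the paste_jar is moved more than 30 mm (distance of paste_jar from where it was at the start of the episode above 0.03 m).
It fails at once if the tape is moved more than 30 mm (distance of tape from where it was at the start of the episode above 0.03 m).
It fails at once if the wax is moved more than 30 mm (distance of wax from where it was at the start of the episode above 0.03 m).
Of small_a, small_b, large_b only 1 to 3 are there at a start; the rules pass over those that are not, and their reading is None.
At some moment in a run one of large_a, medium_b may be knocked a few centimetres aside while the robot is not near it.
It also fails if it takes over 210 s, if anything falls off the work surface, if the arm or the gripper's body presses on something with over 40 N, if the wrist force passes 120 N, or if a joint passes its speed limit or range.

ROBOT

A 6-joint arm with a two-finger parallel gripper is mounted at the origin on a cart in front of the work surface, level with it; the furniture and walls round the work are solid. World frame = base frame: x ahead of the robot, y to its left, z up, the work surface at z = 0. Lengths are in m, angles in rad, forces in N, time in s.
With the tool pointing down it reaches from about 0.25 to 0.85 m from the base axis. Payload 12.5 kg.
Tool frame: the origin (TCP) lies on the centre line of the jaws, within the pads' length; the fingertips stand 25 mm ahead of it and the grasp point (between the pads) lies 6 mm ahead of it; z points along the fingers, y is the line along which they close (so a half turn about z gives the same grasp; the last joint's range is limited). The gripper opens to 93 mm and grips with 3 to 60 N. Pads are 15 mm wide; open, the fingers measure 128 mm over their backs; the gripper's body (75 mm by 188 mm) begins 65 mm behind the grasp point.
Start: joints at [1.073, 0.351, 1.652, -0, 1.139, -0.085], TCP at [0.221, 0.504, 0.244] pointing down, gripper open.
Joint ranges: [-2.75, 2.75], [-0.79, 2.1], [0.01, 2.65], [-1.57, 4.71], [0.07, 3.14], [-2.87, 2.87]. Speed limits (rad/s): [2.22, 2.22, 2.79, 3.14, 3.14, 3.14].

INTERFACE

Orientations are given as a unit quaternion [x, y, z, w].
In Python, from plant import arm gives the robot as it stands.
- The arm moves only by the tool drive_tool, never from a script. Its argument "rows" is a list that holds one entry, the list of rows, each a list of 7 numbers: the shift along the tool's x, y, z in m, then the turn, a rotation vector about the tool's x, y, z in rad, then the finger opening in m, from 0 to 0.093. In form: [[[dx, dy, dz, rx, ry, rz, hand], ...]]. A call has 1 to 10 rows; each row is the pose to reach, as a shift and turn from the pose commanded when the call began, along the tool's axes at that moment; what a row does not reach only later rows make up. A row lasts 1/12 s, in which the tool goes at most 41.7 mm and 7.16 degrees, less where a joint would pass 70% of its speed; a pose out of reach is approached as far as the arm can. A call with a gripper value outside its range is refused whole. The fingers move at their own pace and stop on an object; "force" is the grip in N (left out, the last holds). Time passes only in rows, so rows that repeat a pose let the fingers close. It gives the time, the measured TCP pose, the force, the opening and the grip force at its end, in the units of the state.
- arm.sense(): the state, without advancing time (a new reading comes with each control period).
- arm.camera(name): name is "scene" or "top" or "wrist"; returns a dict with "image" (384x512x3 uint8, blue, green, red), "z_map" (384x512 float32, m along the optical axis (not along the pixel's ray), 0 where there is no reading), "fov_y" (degrees; the focal length in pixels is half the picture's height over the tangent of half this angle, whatever the lens; pixels are square), "cx", "cy" (the principal point, pixels), "dist" ([k1, k2, p1, p2, k3] as OpenCV has them; the pictures are not rectified), "rvec" (rotation vector, rad) and "tvec" (3), from world to camera coordinates, as OpenCV has them. Camera axes: x right, y down, z forward; pixel columns grow to the right and rows downward; lengths in m; the calibration is good to about 2 mm. A picture is of the moment at which its call begins.
- arm.hand_in(): hands the job in; it is judged then, once.
Trained networks look in a picture, given as the dict that the camera call returned (one of the last four; its "shot" number tells which), for a name from the list of things; names that differ only in an ending like _2 or _b are one class to them, and where a whole thing is asked for, a point or a joint stands for the part that bears it (a point fixed in the world has none). Each returns a list of dicts, best first, with "confidence" (0 to 1); they miss things now and then, are a little off and sometimes report something else, mostly with a low value. They report only what shows in the picture. A call takes as long as a camera call.
- arm.spot_in(picture, name): "location" ([column, row] in pixels, amid what is visible of it).
- arm.outline_of(picture, name): "mask" (384x512 bool, what is visible of it) and "location" ([column, row] in pixels, amid what is visible of it).
The state is a dict: "time": time; "qpos": joint angles; "joint_vel": joint speeds; "effort": joint torques, N m; "ee_pos": TCP position; "orientation": TCP orientation; "ft_force": force on the tool from outside, world axes, zero at the start; "ft_torque": the same for the moment, N m; "grip_width": finger opening in m; "gripper_force": force on a finger pad.
Only numpy, scipy, OpenCV 4.12 (cv2) and the standard library are available. Lean on these libraries where they do the work, as an engineer would, in place of code of your own. Each camera call takes 0.05 s, during which the arm holds its last target. There are 200 camera calls.

## Working session

There is one attempt and no reset: what is moved stays moved. The work goes in short steps, Python scripts to look and compute and a tool call to move; the robot and the scene stay as the last step left them, time stands still between calls to the robot, and variables do not carry over. Pictures are saved under pics/ and viewed, at most 14 in all, crops included, and the job is handed in when it is done.

Besides the shell and the picture viewer there is one more tool, called after ">>>" as a command line: name --argument value ..., lists and objects as JSON in quotes. drive_tool: Moves the arm, as the interface text tells. Its arguments: {"type":"object","properties":{"rows":{"type":"array"},"force":{"type":"number"}},"required":["rows"]}

```bash
mkdir -p pics; cat > h.py <<'E'
import numpy as np, cv2
from plant import arm
from scipy.spatial.transform import Rotation as R
def K(p):
    f=192/np.tan(np.radians(p['fov_y'])/2); return np.array([[f,0,p['cx']],[0,f,p['cy']],[0,0,1]])
def cloud(p):
    "world xyz for each pixel (384,512,3); nan if none"
    v,u=np.mgrid[0:384,0:512]; pts=np.stack([u,v],-1).reshape(-1,1,2).astype(np.float64)
    n=cv2.undistortPoints(pts,K(p),np.array(p['dist'])).reshape(384,512,2)
    z=p['z_map'].astype(float); z=np.where(z>0,z,np.nan)
    c=np.dstack([n[...,0]*z,n[...,1]*z,z]); Rm=cv2.Rodrigues(np.array(p['rvec'],float))[0]
    return (c-np.array(p['tvec']).ravel())@Rm
def px(p,P):
    return cv2.projectPoints(np.array(P,float).reshape(-1,3),np.array(p['rvec'],float),np.array(p['tvec'],float),K(p),np.array(p['dist']))[0].reshape(-1,2)
E
python3 - <<'E'
from h import *
s=arm.sense(); print(s['ee_pos'],s['orientation'],s['grip_width'])
names=['large_a_mid','medium_a_mid','small_a_mid','tray','runway','push_tab','paste_jar','tape','wax','blue_lane','yellow_lane','red_lane']
for c in ['top','scene']:
    p=arm.camera(c); cv2.imwrite(f'pics/{c}0.png',p['image']); W=cloud(p)
    np.save(f'{c}0.npy',W)
    for n in names:
        for d in arm.outline_of(p,n):
            if d['confidence']<.3: continue
            q=W[d['mask']]; q=q[~np.isnan(q[:,0])]
            if len(q): print(c,n,round(d['confidence'],2),np.round(d['location']),np.round(np.median(q,0),3),'max',np.round(np.percentile(q,98,axis=0),3),'min',np.round(np.percentile(q,2,axis=0),3))
E
```

```text
[0.22046884 0.50352725 0.24310231] [ 2.04937034e-01  9.78774986e-01 -5.55154436e-04 -1.72932323e-04] 0.09326485511145761
top large_a_mid 0.53 [280. 146.] [ 0.787 -0.18   0.018] max [ 0.818 -0.152  0.026] min [ 0.762 -0.21  -0.004]
top large_a_mid 0.46 [256. 251.] [ 0.404 -0.108  0.058] max [ 0.404 -0.105  0.063] min [ 0.4   -0.111  0.056]
top medium_a_mid 0.47 [258. 244.] [ 0.43  -0.108  0.063] max [ 0.45  -0.084  0.096] min [ 0.407 -0.13   0.054]
top tray 0.67 [232. 141.] [ 0.78  -0.019  0.071] max [0.815 0.011 0.079] min [ 0.757 -0.047  0.002]
top tray 0.63 [176. 193.] [0.605 0.177 0.036] max [0.685 0.273 0.05 ] min [0.523 0.08  0.029]
top runway 0.92 [256. 198.] [ 0.593 -0.101  0.031] max [0.698 0.237 0.055] min [ 0.497 -0.228  0.023]
top push_tab 0.67 [171. 196.] [0.606 0.179 0.036] max [0.686 0.273 0.05 ] min [0.524 0.081 0.028]
top paste_jar 0.49 [173. 192.] [0.606 0.178 0.036] max [0.686 0.273 0.049] min [0.524 0.081 0.029]
top tape 0.55 [279. 135.] [ 0.792 -0.182  0.019] max [ 0.818 -0.154  0.027] min [ 0.762 -0.21   0.003]
top wax 0.66 [182. 142.] [0.789 0.156 0.032] max [0.
[... 786 characters left out ...]
5. 284.] [ 0.507 -0.389  0.039] max [ 0.533 -0.365  0.062] min [ 0.486 -0.411  0.002]
scene tape 0.61 [332. 190.] [ 0.787 -0.185  0.017] max [ 0.818 -0.156  0.021] min [ 0.761 -0.213  0.   ]
scene wax 0.84 [257. 146.] [0.785 0.144 0.029] max [0.824 0.182 0.035] min [ 0.761  0.116 -0.002]
scene blue_lane 0.9 [214. 160.] [0.604 0.175 0.036] max [0.688 0.272 0.066] min [0.519 0.073 0.033]
scene yellow_lane 0.58 [214. 163.] [0.604 0.175 0.036] max [0.686 0.271 0.064] min [0.522 0.074 0.033]
scene red_lane 0.59 [209. 159.] [0.603 0.177 0.036] max [0.687 0.273 0.066] min [0.519 0.074 0.033]
scene red_lane 0.44 [229. 242.] [ 0.415 -0.134  0.035] max [ 0.448 -0.105  0.061] min [ 0.4   -0.141  0.003]
```

View pics/top0.png

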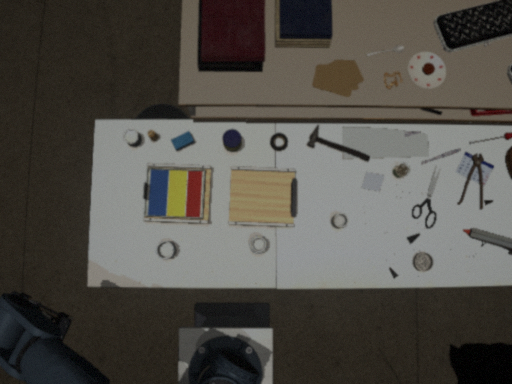

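View pics/scene0.png

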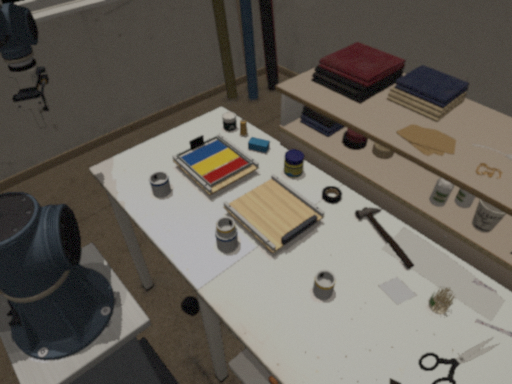

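The top view shows the tray at (178,193), the nest at (259,244), and single pots at (168,250) and (339,220). The scene view shows the nest at (227,235), the single pots at (160,184) and (324,284), and small clutter at (230,122).

```bash
python3 - <<'E'
from h import *
W=np.load('top0.npy'); 
for n,(x,y) in dict(nest=(.43,-.108),right=(.507,-.389)).items():
    m=(abs(W[...,0]-x)<.06)&(abs(W[...,1]-y)<.06)&(W[...,2]>.02)
    q=W[m]; print(n,len(q),q.min(0).round(3),q.max(0).round(3),q.mean(0).round(3))
u,v=168,250; q=W[v-14:v+14,u-14:u+14].reshape(-1,3); q=q[q[:,2]>.02]; print('left',len(q),q.min(0).round(3),q.max(0).round(3),q.mean(0).round(3))
W=np.load('scene0.npy')
for n,(u,v) in dict(left=(160,184),nest=(227,234),right=(324,284),back=(230,122)).items():
    q=W[v-25:v+25,u-18:u+18].reshape(-1,3); q=q[(q[:,2]>.035)]; print(n,q.min(0).round(3),q.max(0).round(3))
I=cv2.imread('pics/scene0.png'); c=[cv2.resize(I[v-25:v+25,u-25:u+25],(400,400),interpolation=cv2.INTER_CUBIC) for u,v in [(160,184),(227,234),(324,284),(230,125)]]
cv2.imwrite('pics/c1.png',cv2.resize(np.vstack([np.hstack(c[:2]),np.hstack(c[2:])]),(600,600)))
# tray: edges and colour bands
p=arm.camera('scene');W=cloud(p);H=cv2.cvtColor(p['image'],cv2.COLOR_BGR2HSV)
reg=(abs(W[...,0]-.604)<.12)&(abs(W[...,1]-.177)<.13)&(W[...,2]>.02)&(W[...,2]<.05)&(H[...,1]>120)
for n,a,b in [('blue',95,125),('yel',20,35),('red',0,8)]:
    m=reg&(H[...,0]>=a)&(H[...,0]<=b); pts=W[m][:,:2].astype(np.float32); print(n,len(pts),cv2.minAreaRect(pts*1000), np.median(W[m][:,2]))
E
```

```text
nest 260 [ 0.4   -0.138  0.037] [ 0.46  -0.081  0.098] [ 0.429 -0.108  0.068]
right 188 [ 0.485 -0.407  0.021] [ 0.533 -0.361  0.07 ] [ 0.511 -0.385  0.042]
left 284 [0.383 0.172 0.021] [0.439 0.232 0.065] [0.41  0.204 0.04 ]
left [0.38  0.168 0.035] [0.513 0.263 0.064]
nest [ 0.4   -0.142  0.035] [ 0.506 -0.039  0.094]
right [ 0.485 -0.412  0.036] [ 0.535 -0.361  0.064]
back [0.649 0.173 0.035] [0.826 0.354 0.067]
blue 411 ((611.0904541015625, 237.1544647216797), (64.55876922607422, 150.91944885253906), 87.62945556640625) 0.03598681426526609
yel 525 ((604.93505859375, 168.19483947753906), (64.22537231445312, 163.54058837890625), 88.18958282470703) 0.03563187801427621
red 399 ((609.2756958007812, 178.47755432128906), (181.7235565185547, 154.06715393066406), 87.69575500488281) 0.03576261249383583
```

View pics/c1.png

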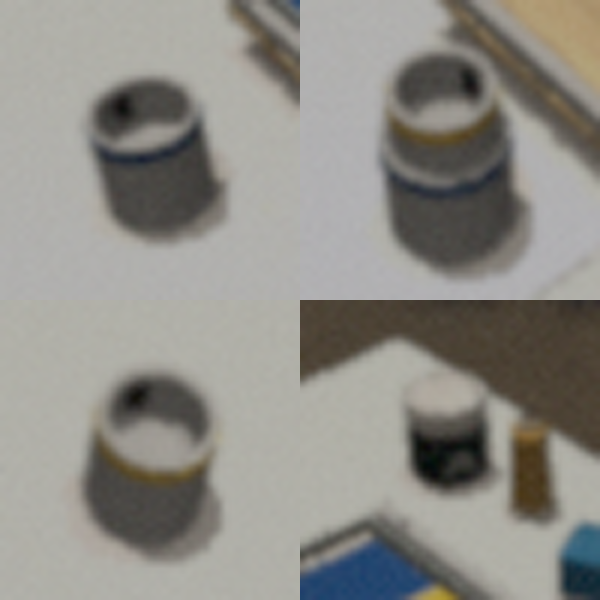

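Four pots are present: large_b (blue line) is the left one at about (0.41, 0.203), the nest of medium_a in large_a is at (0.43, -0.110), and medium_b is the right one at (0.51, -0.387). There are no small pots. I'll move over large_b and turn the jaws to close along world x.

>>> drive_tool --rows '[[[-0.03, -0.02, 0, 0, 0, 0.116, 0.085], [-0.06, -0.04, 0, 0, 0, 0.232, 0.085], [-0.09, -0.06, 0, 0, 0, 0.347, 0.085], [-0.12, -0.08, 0, 0, 0, 0.463, 0.085], [-0.15, -0.1, 0, 0, 0, 0.579, 0.085], [-0.18, -0.12, 0, 0, 0, 0.695, 0.085], [-0.21, -0.14, 0, 0, 0, 0.811, 0.085], [-0.24, -0.16, 0, 0, 0, 0.926, 0.085], [-0.27, -0.18, 0, 0, 0, 1.042, 0.085], [-0.294, -0.199, 0, 0, 0, 1.158, 0.085]]]' --force 25

```text
time: 2.18
ee_pos: [0.4112, 0.2017, 0.2439]
orientation: [0.709, 0.705, 0.0, 0.0]
ft_force: [0.7, 0.1, -0.9]
grip_width: 0.085
gripper_force: 0.0
```

```bash
cat >> h.py <<'E'
def pot(W,x,y,r=.055,zmin=.03,zmax=.12,off=None):
    "circle fit of the rim near x,y -> centre, radius, ztop"
    m=(np.hypot(W[...,0]-x,W[...,1]-y)<r)&(W[...,2]>zmin)&(W[...,2]<zmax); q=W[m]
    if len(q)<20: return None
    zt=np.percentile(q[:,2],97); t=q[q[:,2]>zt-.006][:,:2]
    c,rr=cv2.minEnclosingCircle((t*1000).astype(np.float32)); return np.round(c,1),round(rr,1),round(zt,3),len(t)
def tcp():
    s=arm.sense(); r=R.from_quat(s['orientation']); print('t',round(s['time'],2),'tcp',np.round(s['ee_pos'],4),'tx',r.as_matrix()[:,0].round(3),'tz',r.as_matrix()[:,2].round(3),'F',np.round(s['ft_force'],1),'w',round(s['grip_width'],4),'q',np.round(s['qpos'],2)); return s
E
python3 - <<'E'
from h import *
tcp()
p=arm.camera('wrist'); cv2.imwrite('pics/w1.png',p['image']); W=cloud(p)
print(pot(W,.41,.203)); print('n',np.nanmin(W[...,:2].reshape(-1,2),0),np.nanmax(W[...,:2].reshape(-1,2),0))
p=arm.camera('top');W=cloud(p)
for x,y in [(.41,.203),(.43,-.11),(.51,-.387)]: print(pot(W,x,y))
p=arm.camera('scene');W=cloud(p)
for x,y in [(.41,.203),(.43,-.11),(.51,-.387)]: print(pot(W,x,y))
E
```

```text
t 2.18 tcp [0.4112 0.2017 0.2439] tx [0.006 1.    0.   ] tz [ 0.001  0.    -1.   ] F [ 0.7  0.1 -0.9] w 0.085 q [ 0.35  0.18  1.88 -0.    1.08  0.36]
(array([411.4, 201. ]), 30.0, np.float64(0.061), 515)
n [-0.73609839 -0.84269671] [0.81528431 0.72310161]
(array([410.7, 200. ]), 28.7, np.float64(0.067), 16)
(array([ 429.7, -108.4]), 24.8, np.float64(0.093), 52)
(array([ 510.1, -383.9]), 24.2, np.float64(0.064), 39)
(array([411.6, 200.6]), 32.2, np.float64(0.061), 86)
(array([ 429.1, -110.4]), 26.1, np.float64(0.091), 111)
(array([ 510.9, -385.9]), 27.4, np.float64(0.062), 137)
```

View pics/w1.png

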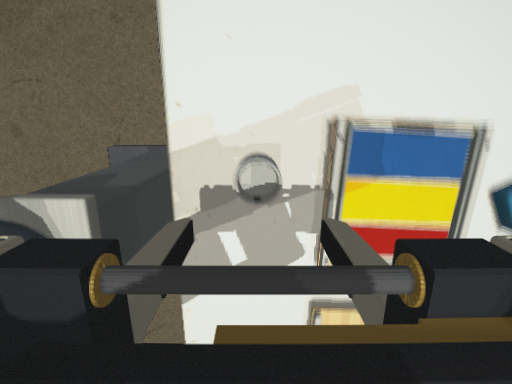

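The wrist view shows large_b at (258,178), under the jaws, and the tray bands clearly at (345–480, 130–250). I'll descend and grip, and measure the tray from this picture's pose again after the lift.

>>> drive_tool --rows '[[[-0.001, 0, 0.03, 0, 0, 0, 0.085], [-0.001, 0, 0.065, 0, 0, 0, 0.085], [-0.001, 0, 0.1, 0, 0, 0, 0.085], [-0.001, 0, 0.135, 0, 0, 0, 0.085], [-0.001, 0, 0.165, 0, 0, 0, 0.085], [-0.001, 0, 0.183, 0, 0, 0, 0.085], [-0.001, 0, 0.193, 0, 0, 0, 0.085], [-0.001, 0, 0.193, 0, 0, 0, 0.085], [-0.001, 0, 0.193, 0, 0, 0, 0.05], [-0.001, 0, 0.193, 0, 0, 0, 0.05]]]'

```text
time: 3.17
ee_pos: [0.4107, 0.2032, 0.0518]
orientation: [0.707, 0.707, 0.001, 0.0]
ft_force: [0.1, -0.3, -0.0]
grip_width: 0.0758
gripper_force: 0.0
```

>>> drive_tool --rows '[[[0, 0, 0, 0, 0, 0, 0.05], [0, 0, 0, 0, 0, 0, 0.05], [0, 0, 0, 0, 0, 0, 0.05], [0, 0, -0.01, 0, 0, 0, 0.05], [0, 0, -0.04, 0, 0, 0, 0.05], [0, 0, -0.07, 0, 0, 0, 0.05], [0, 0, -0.1, 0, 0, 0, 0.05], [0, 0, -0.13, 0, 0, 0, 0.05], [0, 0, -0.145, 0, 0, 0, 0.05], [0, 0, -0.15, 0, 0, 0, 0.05]]]'

```text
time: 4.0
ee_pos: [0.4107, 0.2028, 0.2036]
orientation: [0.707, 0.707, 0.002, 0.001]
ft_force: [1.1, 0.4, -4.3]
grip_width: 0.0611
gripper_force: 25.0
```

```bash
cat >> h.py <<'E'
def tray(p):
    W=cloud(p);H=cv2.cvtColor(p['image'],cv2.COLOR_BGR2HSV)
    reg=(W[...,2]>.028)&(W[...,2]<.045)&(H[...,1]>120)&(abs(W[...,0]-.6)<.12)&(abs(W[...,1])<.4)
    for n,a,b in [('blue',95,125),('yel',20,35),('red',0,8)]:
        m=(reg&(H[...,0]>=a)&(H[...,0]<=b)).astype(np.uint8); m=cv2.morphologyEx(m,cv2.MORPH_OPEN,np.ones((3,3)))>0
        if m.sum()<40: print(n,'few');continue
        print(n,m.sum(),np.round(np.array(sum([list(t) if isinstance(t,tuple) else [t] for t in cv2.minAreaRect((W[m][:,:2]*1000).astype(np.float32))],[])),1))
E
python3 - <<'E'
from h import *
tcp()
p=arm.camera('wrist'); tray(p)
p=arm.camera('scene'); tray(p); W=cloud(p)
# fences: points with z .038-.055 
for x,y in [(.43,-.11),(.51,-.387)]: print(pot(W,x,y))
p=arm.camera('top'); W=cloud(p); tray(p)
# right stand edges
m=(W[...,2]>.025)&(W[...,2]<.06)&(abs(W[...,0]-.6)<.15)&(W[...,1]<.03)&(W[...,1]>-.33)
print('stand',cv2.minAreaRect((W[m][:,:2]*1000).astype(np.float32)))
m=(W[...,2]>.025)&(W[...,2]<.06)&(abs(W[...,0]-.6)<.15)&(W[...,1]>.03)&(W[...,1]<.35)
print('left',cv2.minAreaRect((W[m][:,:2]*1000).astype(np.float32)))
E
```

```text
t 4.0 tcp [0.4107 0.2028 0.2036] tx [0.    1.    0.001] tz [ 0.004  0.001 -1.   ] F [ 1.1  0.4 -4.3] w 0.0611 q [0.36 0.23 1.92 0.   0.98 0.36]
blue 6872 [608.8 233.3  62.5 156.1  88.1]
yel 5710 [607.2 168.2  60.3 157.7  88. ]
red 531 [604.7 123.4  24.4 154.9  89.6]
blue 395 [609.8 232.9  57.7 152.1  87.8]
yel 518 [605.8 165.9  67.9 162.8  88.4]
red 372 [607.2 110.5  45.2 153.1  87.8]
(array([ 430.5, -111.6]), 26.5, np.float64(0.091), 111)
(array([ 511. , -385.5]), 26.3, np.float64(0.062), 135)
blue 644 [605.5 234.5  56.6 152.8  86.8]
yel 709 [605.3 169.7  57.3 156.6  87.5]
red 557 [602.2 111.6  45.4 157.1  87.2]
stand ((572.7098388671875, -123.05899047851562), (224.6423797607422, 241.42001342773438), 87.79672241210938)
left ((604.15380859375, 169.20762634277344), (223.29922485351562, 200.33082580566406), 88.14424896240234)
```

>>> drive_tool --rows '[[[0.003, 0.015, 0, 0, 0, 0, 0.05], [0.006, 0.05, 0, 0, 0, 0, 0.05], [0.01, 0.085, 0, 0, 0, 0, 0.05], [0.014, 0.12, 0, 0, 0, 0, 0.05], [0.018, 0.155, 0, 0, 0, 0, 0.05], [0.022, 0.19, 0, 0, 0, 0, 0.05], [0.026, 0.22, 0, 0, 0, 0, 0.05], [0.0285, 0.235, 0, 0, 0, 0, 0.05], [0.0285, 0.241, 0.03, 0, 0, 0, 0.05], [0.0285, 0.241, 0.06, 0, 0, 0, 0.05]]]'

```text
time: 4.98
ee_pos: [0.6523, 0.2309, 0.1384]
orientation: [0.707, 0.707, 0.0, 0.0]
ft_force: [0.7, 0.8, -4.2]
grip_width: 0.0613
gripper_force: 25.0
```

>>> drive_tool --rows '[[[0, 0, 0.02, 0, 0, 0, 0.05], [0, 0, 0.035, 0, 0, 0, 0.05], [0, 0, 0.045, 0, 0, 0, 0.05], [0, 0, 0.045, 0, 0, 0, 0.05], [0, 0, 0.045, 0, 0, 0, 0.05], [0, 0, 0.045, 0, 0, 0, 0.05]]]'

```text
time: 5.48
ee_pos: [0.6515, 0.2312, 0.0964]
orientation: [0.707, 0.707, 0.0, 0.0]
ft_force: [-0.8, -0.0, -4.2]
grip_width: 0.0615
gripper_force: 25.0
```

```bash
python3 - <<'E'
from h import *
tcp(); p=arm.camera('wrist'); tray(p)
E
```

```text
t 5.48 tcp [0.6515 0.2312 0.0964] tx [0. 1. 0.] tz [ 0.001  0.    -1.   ] F [-0.8 -0.  -4.2] w 0.0615 q [ 0.27  0.76  1.35 -0.    1.02  0.27]
blue 8104 [607.  233.2  62.8 157.9  88. ]
yel 1544 [620.4 154.   51.  128.3  68.6]
red 908 [632.4 129.1  11.4  99.5  88.8]
```

>>> drive_tool --rows '[[[0, 0, 0.004, 0, 0, 0, 0.05], [0, 0, 0.007, 0, 0, 0, 0.05], [0, 0, 0.009, 0, 0, 0, 0.05], [0, 0, 0.009, 0, 0, 0, 0.05], [0, 0, 0.009, 0, 0, 0, 0.05]]]'

```text
time: 5.95
ee_pos: [0.6511, 0.2311, 0.0867]
orientation: [0.707, 0.707, 0.0, 0.0]
ft_force: [-0.0, -0.9, -3.5]
grip_width: 0.0609
gripper_force: 25.0
```

>>> drive_tool --rows '[[[0, 0, 0, 0, 0, 0, 0.066], [0, 0, 0, 0, 0, 0, 0.072], [0, 0, 0, 0, 0, 0, 0.074], [0, 0, 0, 0, 0, 0, 0.074], [0, 0, -0.015, 0, 0, 0, 0.074], [0, 0, -0.04, 0, 0, 0, 0.074], [0, 0, -0.07, 0, 0, 0, 0.074], [0, 0, -0.1, 0, 0, 0, 0.074], [0, 0, -0.13, 0, 0, 0, 0.074], [0, 0, -0.15, 0, 0, 0, 0.074]]]'

```text
time: 6.78
ee_pos: [0.6517, 0.2312, 0.2415]
orientation: [0.707, 0.707, 0.002, 0.001]
ft_force: [0.7, 0.2, -0.1]
grip_width: 0.0736
gripper_force: 0.0
```

```bash
python3 - <<'E'
from h import *
tcp()
for c in ['wrist','scene','top']:
    p=arm.camera(c); W=cloud(p)
    print(c,[pot(W,*a) for a in [(.6515,.231),(.43,-.11),(.51,-.387)]])
E
```

```text
t 6.78 tcp [0.6517 0.2312 0.2415] tx [-0.     1.     0.001] tz [ 0.004  0.001 -1.   ] F [ 0.7  0.2 -0.1] w 0.0736 q [ 0.27  0.61  1.24 -0.    1.28  0.27]
wrist [(array([651.2, 229.3]), 30.0, np.float64(0.096), 679), None, None]
scene [(array([652. , 227.1]), 33.4, np.float64(0.096), 82), (array([ 429.9, -110.5]), 25.5, np.float64(0.091), 116), (array([ 511.6, -386.5]), 26.2, np.float64(0.062), 140)]
top [(array([651.8, 223.7]), 28.0, np.float64(0.096), 30), (array([ 429.8, -108.2]), 25.0, np.float64(0.093), 52), (array([ 509.9, -384.7]), 24.5, np.float64(0.065), 28)]
```

>>> drive_tool --rows '[[[-0.02, -0.013, 0, 0, 0, 0, 0.08], [-0.058, -0.037, 0, 0, 0, 0, 0.08], [-0.096, -0.062, 0, 0, 0, 0, 0.08], [-0.134, -0.087, 0, 0, 0, 0, 0.08], [-0.172, -0.112, 0, 0, 0, 0, 0.08], [-0.21, -0.136, 0, 0, 0, 0, 0.08], [-0.248, -0.161, 0, 0, 0, 0, 0.08], [-0.286, -0.186, 0, 0, 0, 0, 0.08], [-0.32, -0.208, 0, 0, 0, 0, 0.08], [-0.341, -0.222, 0, 0, 0, 0, 0.08]]]'

```text
time: 7.77
ee_pos: [0.4315, -0.1042, 0.2359]
orientation: [0.707, 0.707, -0.0, -0.001]
ft_force: [1.2, -1.1, 1.0]
grip_width: 0.0799
gripper_force: 0.0
```

>>> drive_tool --rows '[[[0, 0, 0.01, 0, 0, 0, 0.08], [0, 0, 0.03, 0, 0, 0, 0.08], [0, 0, 0.03, 0, 0, 0, 0.08]]]'

```text
time: 8.02
ee_pos: [0.4316, -0.1031, 0.2037]
orientation: [0.708, 0.707, -0.001, -0.002]
ft_force: [0.3, 0.5, -0.7]
grip_width: 0.0801
gripper_force: 0.0
```

```bash
python3 - <<'E'
from h import *
tcp()
p=arm.camera('wrist'); W=cloud(p); print(pot(W,.43,-.11))
E
```

```text
t 8.02 tcp [ 0.4316 -0.1031  0.2037] tx [0.002 1.    0.002] tz [-0.005  0.002 -1.   ] F [ 0.3  0.5 -0.7] w 0.0801 q [-0.34  0.21  1.95  0.    0.98 -0.34]
(array([ 430.3, -109.2]), 25.1, np.float64(0.091), 749)
```

>>> drive_tool --rows '[[[-0.006, -0.001, 0.03, 0, 0, 0, 0.08], [-0.006, -0.001, 0.06, 0, 0, 0, 0.08], [-0.006, -0.001, 0.085, 0, 0, 0, 0.08], [-0.006, -0.001, 0.105, 0, 0, 0, 0.08], [-0.006, -0.001, 0.112, 0, 0, 0, 0.08], [-0.006, -0.001, 0.112, 0, 0, 0, 0.08], [-0.006, -0.001, 0.112, 0, 0, 0, 0.075], [-0.006, -0.001, 0.112, 0, 0, 0, 0.075]]]'

```text
time: 8.73
ee_pos: [0.4334, -0.1093, 0.0959]
orientation: [0.707, 0.707, 0.0, 0.001]
ft_force: [-0.7, 0.3, -0.6]
grip_width: 0.0757
gripper_force: 0.0
```

>>> drive_tool --rows '[[[0, -0.003, 0.004, 0, 0, 0, 0.075], [0, -0.003, 0.006, 0, 0, 0, 0.06], [0, -0.003, 0.006, 0, 0, 0, 0.04], [0, -0.003, 0.006, 0, 0, 0, 0.04], [0, -0.003, 0.006, 0, 0, 0, 0.04], [0, -0.003, 0.006, 0, 0, 0, 0.04], [0, -0.003, 0.006, 0, 0, 0, 0.04]]]' --force 25

```text
time: 9.32
ee_pos: [0.4299, -0.1093, 0.0888]
orientation: [0.707, 0.707, 0.0, 0.0]
ft_force: [2.2, 1.3, 1.3]
grip_width: 0.0509
gripper_force: 25.0
```

>>> drive_tool --rows '[[[0, 0, -0.004, 0, 0, 0, 0.04], [0, 0, -0.008, 0, 0, 0, 0.04], [0, 0, -0.013, 0, 0, 0, 0.04], [0, 0, -0.018, 0, 0, 0, 0.04], [0, 0, -0.023, 0, 0, 0, 0.04], [0, 0, -0.028, 0, 0, 0, 0.04], [0, 0, -0.033, 0, 0, 0, 0.04], [0, 0, -0.04, 0, 0, 0, 0.04], [0, 0, -0.06, 0, 0, 0, 0.04], [0, 0, -0.085, 0, 0, 0, 0.04]]]'

```text
time: 10.15
ee_pos: [0.4287, -0.1089, 0.1738]
orientation: [0.707, 0.707, -0.001, -0.001]
ft_force: [1.0, 0.8, -3.2]
grip_width: 0.0504
gripper_force: 25.0
```

```bash
python3 - <<'E'
from h import *
tcp()
p=arm.camera('scene'); W=cloud(p); cv2.imwrite('pics/s2.png',cv2.resize(p['image'][150:300,140:340],(800,600)))
print([pot(W,*a,zmax=.08) for a in [(.43,-.11),(.51,-.387)]])
E
```

```text
t 10.15 tcp [ 0.4287 -0.1089  0.1738] tx [0.    1.    0.001] tz [-0.002  0.001 -1.   ] F [ 1.   0.8 -3.2] w 0.0504 q [-0.35  0.25  1.99 -0.    0.9  -0.35]
[(array([ 430.5, -111.5]), 31.3, np.float64(0.061), 112), (array([ 510.7, -386.3]), 25.6, np.float64(0.062), 137)]
```

View pics/s2.png

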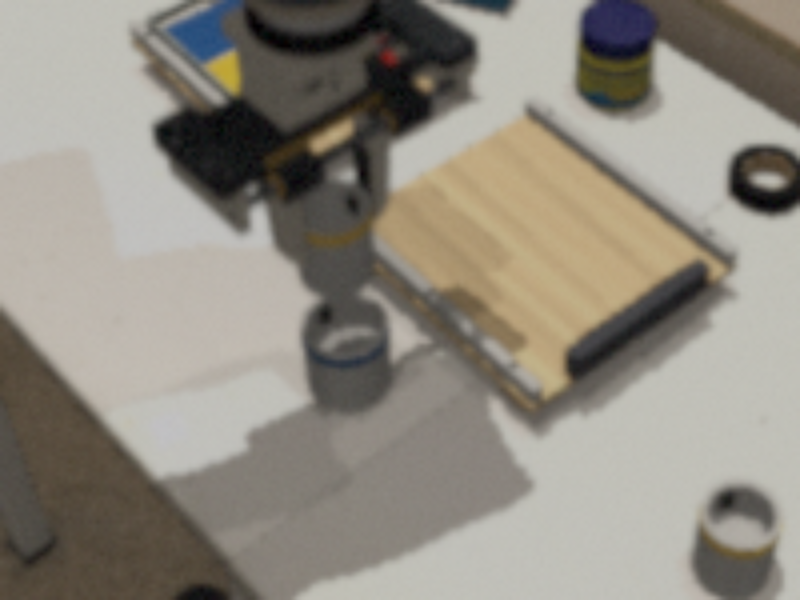

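The medium pot is out at crop (335,240), held upright, and large_a stayed standing at (345,350). I'll carry medium_a to the far yellow place.

>>> drive_tool --rows '[[[0.01, 0.008, -0.02, 0, 0, 0, 0.04], [0.035, 0.028, -0.03, 0, 0, 0, 0.04], [0.065, 0.053, -0.03, 0, 0, 0, 0.04], [0.095, 0.077, -0.03, 0, 0, 0, 0.04], [0.125, 0.101, -0.03, 0, 0, 0, 0.04], [0.155, 0.125, -0.03, 0, 0, 0, 0.04], [0.185, 0.149, -0.03, 0, 0, 0, 0.04], [0.215, 0.174, -0.03, 0, 0, 0, 0.04], [0.245, 0.198, -0.03, 0, 0, 0, 0.04], [0.268, 0.216, -0.03, 0, 0, 0, 0.04]]]'

```text
time: 11.03
ee_pos: [0.6467, 0.1613, 0.2036]
orientation: [0.707, 0.707, 0.0, -0.0]
ft_force: [0.5, -1.5, -2.7]
grip_width: 0.0504
gripper_force: 25.0
```

>>> drive_tool --rows '[[[0.005, 0.005, 0.01, 0, 0, 0, 0.04], [0.007, 0.006, 0.04, 0, 0, 0, 0.04], [0.007, 0.006, 0.07, 0, 0, 0, 0.04], [0.007, 0.006, 0.09, 0, 0, 0, 0.04], [0.007, 0.006, 0.095, 0, 0, 0, 0.04], [0.007, 0.006, 0.095, 0, 0, 0, 0.04], [0.007, 0.006, 0.095, 0, 0, 0, 0.04]]]'

```text
time: 11.62
ee_pos: [0.652, 0.1656, 0.1098]
orientation: [0.707, 0.707, 0.0, 0.0]
ft_force: [0.0, 0.7, -2.6]
grip_width: 0.0506
gripper_force: 25.0
```

>>> drive_tool --rows '[[[0.001, -0.001, 0.006, 0, 0, 0, 0.04], [0.001, -0.001, 0.012, 0, 0, 0, 0.04], [0.001, -0.001, 0.015, 0, 0, 0, 0.04], [0.001, -0.001, 0.016, 0, 0, 0, 0.04], [0.001, -0.001, 0.016, 0, 0, 0, 0.04]]]'

```text
time: 12.03
ee_pos: [0.6508, 0.1668, 0.0937]
orientation: [0.707, 0.707, 0.0, 0.0]
ft_force: [-2.3, 0.2, 4.8]
grip_width: 0.0502
gripper_force: 25.0
```

>>> drive_tool --rows '[[[0, 0, 0, 0, 0, 0, 0.056], [0, 0, 0, 0, 0, 0, 0.063], [0, 0, 0, 0, 0, 0, 0.066], [0, 0, 0, 0, 0, 0, 0.066], [0, 0, -0.015, 0, 0, 0, 0.066], [0, 0, -0.04, 0, 0, 0, 0.066], [0, 0, -0.07, 0, 0, 0, 0.066], [0, 0, -0.1, 0, 0, 0, 0.066], [0, 0, -0.13, 0, 0, 0, 0.066], [0, 0, -0.145, 0, 0, 0, 0.066]]]'

```text
time: 12.87
ee_pos: [0.6515, 0.167, 0.2418]
orientation: [0.707, 0.707, 0.002, 0.001]
ft_force: [0.5, -0.1, -0.2]
grip_width: 0.0661
gripper_force: 0.0
```

```bash
python3 - <<'E'
from h import *
tcp()
for c in ['wrist','scene']:
    p=arm.camera(c); W=cloud(p)
    print(c,[pot(W,*a,r=.033+.02*(a[1]<0)) for a in [(.6515,.231),(.652,.1655),(.43,-.11),(.51,-.387)]])
E
```

```text
t 12.87 tcp [0.6515 0.167  0.2418] tx [-0.     1.     0.001] tz [ 0.005  0.001 -1.   ] F [ 0.5 -0.1 -0.2] w 0.0661 q [0.18 0.58 1.31 0.   1.25 0.18]
wrist [(array([651.4, 229. ]), 30.3, np.float64(0.096), 736), (array([650.9, 167. ]), 25.3, np.float64(0.096), 599), None, None]
scene [(array([650.4, 228.4]), 31.0, np.float64(0.096), 68), (array([650.6, 168.4]), 28.9, np.float64(0.096), 74), (array([ 429.7, -111.8]), 30.8, np.float64(0.061), 118), (array([ 510.7, -385.9]), 26.2, np.float64(0.062), 138)]
```

>>> drive_tool --rows '[[[-0.015, -0.012, 0, 0, 0, 0, 0.085], [-0.045, -0.036, 0, 0, 0, 0, 0.085], [-0.077, -0.061, 0, 0, 0, 0, 0.085], [-0.109, -0.087, 0, 0, 0, 0, 0.085], [-0.141, -0.112, 0, 0, 0, 0, 0.085], [-0.173, -0.138, 0, 0, 0, 0, 0.085], [-0.205, -0.164, 0, 0, 0, 0, 0.085], [-0.237, -0.19, 0, 0, 0, 0, 0.085], [-0.265, -0.212, 0, 0, 0, 0, 0.085], [-0.2765, -0.2215, 0, 0, 0, 0, 0.085]]]'

```text
time: 13.8
ee_pos: [0.4261, -0.1117, 0.2364]
orientation: [0.708, 0.707, -0.001, -0.001]
ft_force: [0.6, -0.1, 0.4]
grip_width: 0.0851
gripper_force: 0.0
```

>>> drive_tool --rows '[[[0, 0, 0.01, 0, 0, 0, 0.085], [0, 0, 0.03, 0, 0, 0, 0.085], [0, 0, 0.03, 0, 0, 0, 0.085]]]'

```text
time: 14.05
ee_pos: [0.4275, -0.1089, 0.2041]
orientation: [0.707, 0.707, -0.001, -0.002]
ft_force: [0.2, -0.2, 0.1]
grip_width: 0.0852
gripper_force: 0.0
```

```bash
python3 - <<'E'
from h import *
tcp()
p=arm.camera('wrist'); W=cloud(p); print(pot(W,.43,-.11))
E
```

```text
t 14.05 tcp [ 0.4275 -0.1089  0.2041] tx [0.001 1.    0.002] tz [-0.005  0.002 -1.   ] F [ 0.2 -0.2  0.1] w 0.0852 q [-0.36  0.21  1.96  0.    0.98 -0.35]
(array([ 430.1, -109.1]), 30.2, np.float64(0.061), 672)
```

>>> drive_tool --rows '[[[0, 0.001, 0.02, 0, 0, 0, 0.074], [0, 0.001, 0.055, 0, 0, 0, 0.074], [0, 0.001, 0.09, 0, 0, 0, 0.074], [0, 0.001, 0.125, 0, 0, 0, 0.074], [0, 0.001, 0.145, 0, 0, 0, 0.074], [0, 0.001, 0.154, 0, 0, 0, 0.074], [0, 0.001, 0.154, 0, 0, 0, 0.074], [0, 0.001, 0.154, 0, 0, 0, 0.074], [0, 0.001, 0.154, 0, 0, 0, 0.05], [0, 0.001, 0.154, 0, 0, 0, 0.05]]]'

```text
time: 14.93
ee_pos: [0.4309, -0.1099, 0.0549]
orientation: [0.707, 0.707, 0.0, 0.001]
ft_force: [-0.1, -0.5, 0.6]
grip_width: 0.0649
gripper_force: 0.0
```

>>> drive_tool --rows '[[[0, 0, 0, 0, 0, 0, 0.05], [0, 0, 0, 0, 0, 0, 0.05], [0, 0, 0, 0, 0, 0, 0.05]]]'

```text
time: 15.18
ee_pos: [0.4306, -0.1099, 0.0548]
orientation: [0.707, 0.707, 0.0, 0.001]
ft_force: [-1.9, 1.2, 8.2]
grip_width: 0.0613
gripper_force: 25.0
```

>>> drive_tool --rows '[[[0, 0, -0.01, 0, 0, 0, 0.05], [0, 0, -0.04, 0, 0, 0, 0.05], [0, 0, -0.075, 0, 0, 0, 0.05], [0.005, 0.002, -0.11, 0, 0, 0, 0.05], [0.02, 0.008, -0.135, 0, 0, 0, 0.05], [0.05, 0.02, -0.14, 0, 0, 0, 0.05], [0.085, 0.033, -0.14, 0, 0, 0, 0.05], [0.12, 0.046, -0.14, 0, 0, 0, 0.05], [0.155, 0.059, -0.14, 0, 0, 0, 0.05], [0.19, 0.072, -0.14, 0, 0, 0, 0.05]]]'

```text
time: 16.02
ee_pos: [0.5019, 0.0821, 0.1946]
orientation: [0.707, 0.707, 0.0, 0.0]
ft_force: [0.9, -0.6, -4.7]
grip_width: 0.0611
gripper_force: 25.0
```

>>> drive_tool --rows '[[[0.035, 0.013, 0, 0, 0, 0, 0.05], [0.07, 0.026, 0, 0, 0, 0, 0.05], [0.105, 0.039, 0, 0, 0, 0, 0.05], [0.135, 0.051, 0, 0, 0, 0, 0.05], [0.15, 0.057, 0.01, 0, 0, 0, 0.05], [0.155, 0.059, 0.04, 0, 0, 0, 0.05], [0.155, 0.059, 0.07, 0, 0, 0, 0.05], [0.155, 0.059, 0.09, 0, 0, 0, 0.05], [0.155, 0.059, 0.09, 0, 0, 0, 0.05], [0.155, 0.059, 0.09, 0, 0, 0, 0.05]]]'

```text
time: 16.85
ee_pos: [0.5606, 0.2351, 0.1039]
orientation: [0.707, 0.707, -0.001, -0.0]
ft_force: [0.6, -0.5, -2.8]
grip_width: 0.0616
gripper_force: 25.0
```

>>> drive_tool --rows '[[[0, 0, 0.006, 0, 0, 0, 0.05], [0, 0, 0.011, 0, 0, 0, 0.05], [0, 0, 0.014, 0, 0, 0, 0.05], [0, 0, 0.014, 0, 0, 0, 0.05], [0, 0, 0.014, 0, 0, 0, 0.05]]]'

```text
time: 17.27
ee_pos: [0.5613, 0.2353, 0.0901]
orientation: [0.707, 0.707, 0.0, 0.0]
ft_force: [0.3, 0.3, -3.2]
grip_width: 0.0615
gripper_force: 25.0
```

>>> drive_tool --rows '[[[0, 0, 0, 0, 0, 0, 0.066], [0, 0, 0, 0, 0, 0, 0.071], [0, 0, 0, 0, 0, 0, 0.071], [0, 0, 0, 0, 0, 0, 0.071], [0, 0, -0.015, 0, 0, 0, 0.071], [0, 0, -0.04, 0, 0, 0, 0.071], [0, 0, -0.07, 0, 0, 0, 0.071], [0, 0, -0.1, 0, 0, 0, 0.071], [0, 0, -0.13, 0, 0, 0, 0.071], [0, 0, -0.145, 0, 0, 0, 0.071]]]'

```text
time: 18.1
ee_pos: [0.5619, 0.2356, 0.2387]
orientation: [0.707, 0.707, 0.002, 0.001]
ft_force: [-0.4, 0.6, 0.0]
grip_width: 0.0712
gripper_force: 0.0
```

```bash
python3 - <<'E'
from h import *
tcp()
for c in ['wrist','scene']:
    p=arm.camera(c); W=cloud(p)
    print(c,[pot(W,*a,r=.033+.02*(a[1]<0)) for a in [(.6515,.231),(.652,.1655),(.561,.235),(.43,-.11),(.51,-.387)]])
tray(arm.camera('wrist'))
E
```

```text
t 18.1 tcp [0.5619 0.2356 0.2387] tx [-0.     1.     0.001] tz [ 0.004  0.001 -1.   ] F [-0.4  0.6  0. ] w 0.0712 q [ 0.32  0.46  1.5  -0.    1.18  0.32]
wrist [(array([651.2, 229.2]), 30.4, np.float64(0.096), 736), (array([650.3, 168.8]), 25.1, np.float64(0.096), 111), (array([561.4, 236. ]), 30.1, np.float64(0.096), 685), None, None]
scene [(array([650.7, 227.9]), 30.5, np.float64(0.096), 64), (array([651.7, 167.3]), 30.7, np.float64(0.096), 72), (array([560.3, 234.3]), 31.1, np.float64(0.096), 81), None, (array([ 511.2, -386.8]), 26.0, np.float64(0.062), 141)]
blue 1543 [607.5 233.5  61.6 155.8  87.9]
yel 2819 [604.4 168.7  59.9 157.8  88.7]
red 1480 [587.8 122.3  29.3 127.5  89.6]
```

>>> drive_tool --rows '[[[-0.015, -0.001, 0, 0, 0, 0, 0.075], [-0.045, -0.003, 0, 0, 0, 0, 0.075], [-0.085, -0.006, 0, 0, 0, 0, 0.075], [-0.125, -0.009, 0, 0, 0, 0, 0.075], [-0.165, -0.012, 0, 0, 0, 0, 0.075], [-0.205, -0.016, 0, 0, 0, 0, 0.075], [-0.245, -0.02, 0, 0, 0, 0, 0.075], [-0.285, -0.023, 0, 0, 0, 0, 0.075], [-0.325, -0.027, 0, 0, 0, 0, 0.075], [-0.365, -0.03, 0, 0, 0, 0, 0.075]]]'

```text
time: 19.08
ee_pos: [0.5293, -0.132, 0.233]
orientation: [0.707, 0.707, -0.001, -0.001]
ft_force: [1.3, 0.5, 1.1]
grip_width: 0.075
gripper_force: 0.0
```

>>> drive_tool --rows '[[[-0.04, -0.004, 0, 0, 0, 0, 0.075], [-0.08, -0.008, 0, 0, 0, 0, 0.075], [-0.12, -0.011, 0, 0, 0, 0, 0.075], [-0.16, -0.014, 0, 0, 0, 0, 0.075], [-0.2, -0.017, 0, 0, 0, 0, 0.075], [-0.235, -0.019, 0.01, 0, 0, 0, 0.075], [-0.256, -0.021, 0.03, 0, 0, 0, 0.075], [-0.256, -0.021, 0.03, 0, 0, 0, 0.075], [-0.256, -0.021, 0.03, 0, 0, 0, 0.075]]]'

```text
time: 19.83
ee_pos: [0.5082, -0.3861, 0.2018]
orientation: [0.708, 0.706, -0.0, -0.002]
ft_force: [-0.4, 0.6, 0.3]
grip_width: 0.0743
gripper_force: 0.0
```

```bash
python3 - <<'E'
from h import *
tcp()
p=arm.camera('wrist'); W=cloud(p); print(pot(W,.51,-.387,r=.09))
E
```

```text
t 19.83 tcp [ 0.5082 -0.3861  0.2018] tx [0.002 1.    0.003] tz [-0.004  0.003 -1.   ] F [-0.4  0.6  0.3] w 0.0743 q [-0.72  0.55  1.44 -0.    1.15 -0.72]
(array([ 511.7, -386.1]), 25.2, np.float64(0.061), 610)
```

>>> drive_tool --rows '[[[0, 0.002, 0.02, 0, 0, 0, 0.075], [0, 0.002, 0.055, 0, 0, 0, 0.075], [0, 0.002, 0.09, 0, 0, 0, 0.075], [0, 0.002, 0.125, 0, 0, 0, 0.075], [0, 0.002, 0.142, 0, 0, 0, 0.075], [0, 0.002, 0.15, 0, 0, 0, 0.075], [0, 0.002, 0.15, 0, 0, 0, 0.065], [0, 0.002, 0.15, 0, 0, 0, 0.04], [0, 0.002, 0.15, 0, 0, 0, 0.04], [0, 0.002, 0.15, 0, 0, 0, 0.04]]]'

```text
time: 20.72
ee_pos: [0.5127, -0.3861, 0.0564]
orientation: [0.707, 0.707, 0.0, 0.001]
ft_force: [-2.7, -0.5, 0.9]
grip_width: 0.0529
gripper_force: 0.9
```

>>> drive_tool --rows '[[[0, 0, 0, 0, 0, 0, 0.04], [0, 0, 0, 0, 0, 0, 0.04], [0, 0, 0, 0, 0, 0, 0.04], [0, 0, 0, 0, 0, 0, 0.04]]]'

```text
time: 21.05
ee_pos: [0.5126, -0.3861, 0.0563]
orientation: [0.707, 0.707, 0.0, 0.001]
ft_force: [-1.0, 2.3, 7.1]
grip_width: 0.0505
gripper_force: 25.0
```

>>> drive_tool --rows '[[[0, 0, -0.01, 0, 0, 0, 0.04], [0, 0, -0.04, 0, 0, 0, 0.04], [0, 0, -0.075, 0, 0, 0, 0.04], [0.005, 0, -0.11, 0, 0, 0, 0.04], [0.02, 0.002, -0.135, 0, 0, 0, 0.04], [0.05, 0.004, -0.14, 0, 0, 0, 0.04], [0.085, 0.007, -0.14, 0, 0, 0, 0.04], [0.12, 0.01, -0.14, 0, 0, 0, 0.04], [0.155, 0.013, -0.14, 0, 0, 0, 0.04], [0.19, 0.016, -0.14, 0, 0, 0, 0.04]]]'

```text
time: 21.88
ee_pos: [0.5277, -0.1941, 0.1955]
orientation: [0.707, 0.707, 0.0, 0.0]
ft_force: [0.2, 0.4, -3.0]
grip_width: 0.0507
gripper_force: 25.0
```

>>> drive_tool --rows '[[[0.04, 0.003, 0, 0, 0, 0, 0.04], [0.08, 0.007, 0, 0, 0, 0, 0.04], [0.12, 0.01, 0, 0, 0, 0, 0.04], [0.16, 0.014, 0, 0, 0, 0, 0.04], [0.2, 0.017, 0, 0, 0, 0, 0.04], [0.24, 0.021, 0, 0, 0, 0, 0.04], [0.28, 0.025, 0, 0, 0, 0, 0.04], [0.32, 0.028, 0, 0, 0, 0, 0.04], [0.35, 0.031, 0, 0, 0, 0, 0.04], [0.365, 0.032, 0, 0, 0, 0, 0.04]]]'

```text
time: 22.72
ee_pos: [0.5598, 0.1726, 0.1954]
orientation: [0.706, 0.708, 0.001, -0.0]
ft_force: [0.1, -0.6, -3.5]
grip_width: 0.0505
gripper_force: 25.0
```

>>> drive_tool --rows '[[[0, 0, 0.01, 0, 0, 0, 0.04], [0, 0, 0.04, 0, 0, 0, 0.04], [0, 0, 0.07, 0, 0, 0, 0.04], [0, 0, 0.09, 0, 0, 0, 0.04], [0, 0, 0.09, 0, 0, 0, 0.04], [0, 0, 0.09, 0, 0, 0, 0.04]]]'

```text
time: 23.22
ee_pos: [0.5597, 0.1682, 0.1044]
orientation: [0.707, 0.707, -0.001, -0.0]
ft_force: [-0.4, -0.2, -2.1]
grip_width: 0.0504
gripper_force: 25.0
```

>>> drive_tool --rows '[[[0.001, 0.001, 0.006, 0, 0, 0, 0.04], [0.001, 0.001, 0.01, 0, 0, 0, 0.04], [0.001, 0.001, 0.013, 0, 0, 0, 0.04], [0.001, 0.001, 0.013, 0, 0, 0, 0.04], [0.001, 0.001, 0.013, 0, 0, 0, 0.04]]]'

```text
time: 23.63
ee_pos: [0.5611, 0.1703, 0.0919]
orientation: [0.707, 0.707, 0.0, 0.0]
ft_force: [0.3, -0.5, -3.1]
grip_width: 0.0505
gripper_force: 25.0
```

>>> drive_tool --rows '[[[0, 0, 0, 0, 0, 0, 0.056], [0, 0, 0, 0, 0, 0, 0.063], [0, 0, 0, 0, 0, 0, 0.066], [0, 0, 0, 0, 0, 0, 0.066], [0, 0, -0.015, 0, 0, 0, 0.066], [0, 0, -0.04, 0, 0, 0, 0.066], [0, 0, -0.07, 0, 0, 0, 0.066], [0, 0, -0.1, 0, 0, 0, 0.066], [0, 0, -0.13, 0, 0, 0, 0.066], [0, 0, -0.145, 0, 0, 0, 0.066]]]'

```text
time: 24.47
ee_pos: [0.5619, 0.1705, 0.2406]
orientation: [0.707, 0.707, 0.002, 0.001]
ft_force: [-0.0, -0.1, 1.1]
grip_width: 0.0662
gripper_force: 0.0
```

```bash
python3 - <<'E'
from h import *
tcp()
for c in ['wrist','scene','top']:
    p=arm.camera(c); W=cloud(p)
    print(c,[pot(W,*a,r=.033) for a in [(.6515,.229),(.652,.1655),(.561,.235),(.561,.169)]])
    tray(p)
    if c!='wrist': cv2.imwrite(f'pics/{c}3.png',cv2.resize(p['image'][110:310,120:345] if c=='scene' else p['image'][140:260,120:320],(800,600) if c=='scene' else (800,480)))
    H=cv2.cvtColor(p['image'],cv2.COLOR_BGR2HSV)
    # push tab: dark, high, +y end
    m=(W[...,1]>.25)&(W[...,1]<.33)&(abs(W[...,0]-.6)<.06)&(W[...,2]>.05)&(W[...,2]<.09)
    if m.sum(): q=W[m]; print('tab',m.sum(),q.min(0).round(3),q.max(0).round(3),np.median(q,0).round(3))
    for nm,a,b in [('stop',-.4,-.22)]:
        m=(W[...,1]>-.30)&(W[...,1]<-.2)&(abs(W[...,0]-.59)<.11)&(W[...,2]>.02)&(H[...,2]<70)
        if m.sum(): q=W[m]; print('stop',m.sum(),np.percentile(q,2,axis=0).round(3),np.percentile(q,98,axis=0).round(3),cv2.minAreaRect((q[:,:2]*1000).astype(np.float32)))
E
```

```text
t 24.47 tcp [0.5619 0.1705 0.2406] tx [-0.     1.     0.001] tz [ 0.005  0.001 -1.   ] F [-0.  -0.1  1.1] w 0.0662 q [0.22 0.42 1.56 0.   1.16 0.22]
wrist [(array([651.3, 229.1]), 30.4, np.float64(0.096), 809), (array([651.1, 166.9]), 25.6, np.float64(0.096), 641), (array([561.5, 235.8]), 30.3, np.float64(0.096), 744), (array([561.1, 170.4]), 25.2, np.float64(0.096), 595)]
blue 1516 [591.4 233.8  62.4 125.2  87.9]
yel 2216 [605.1 168.4  59.9 159.3  87.6]
red 2838 [603.1 110.3  47.7 158.3  88.5]
tab 860 [0.54 0.25 0.05] [0.66  0.276 0.09 ] [0.591 0.26  0.071]
scene [(array([650.1, 228.4]), 31.8, np.float64(0.096), 67), (array([650.2, 168.8]), 29.3, np.float64(0.096), 70), (array([562.5, 234.6]), 31.7, np.float64(0.096), 83), (array([559.8, 168.6]), 26.6, np.float64(0.096), 73)]
blue few
yel 194 [606.4 166.6  62.1 163.8  87. ]
red 304 [606.  110.6  46.6 156.4  88.6]
tab 137 [0.547 0.25  0.05 ] [0.66  0.273 0.09 ] [0.606 0.26  0.074]
stop 303 [ 0.525 -0.241  0.033] [ 0.646 -0.227  0.058] ((587.5411987304688, -233.46636962890625), (13.149405479431152, 126.72107696533203), 87.95574188232422)
top [None, (array([651.9, 163.9]), 25.0, np.float64(0.098), 33), None, (array([563.9, 155.6]), 18.2, np.float64(0.096), 18)]
blue few
yel 42 [608.6 160.8  32.9  17.6   1.4]
red 494 [602.6 111.5  44.4 156.7  87.4]
stop 143 [ 0.529 -0.233  0.046] [ 0.645 -0.219  0.061] ((588.0147705078125, -225.86463928222656), (14.222176551818848, 122.58692932128906), 89.26596069335938)
```

View pics/scene3.png

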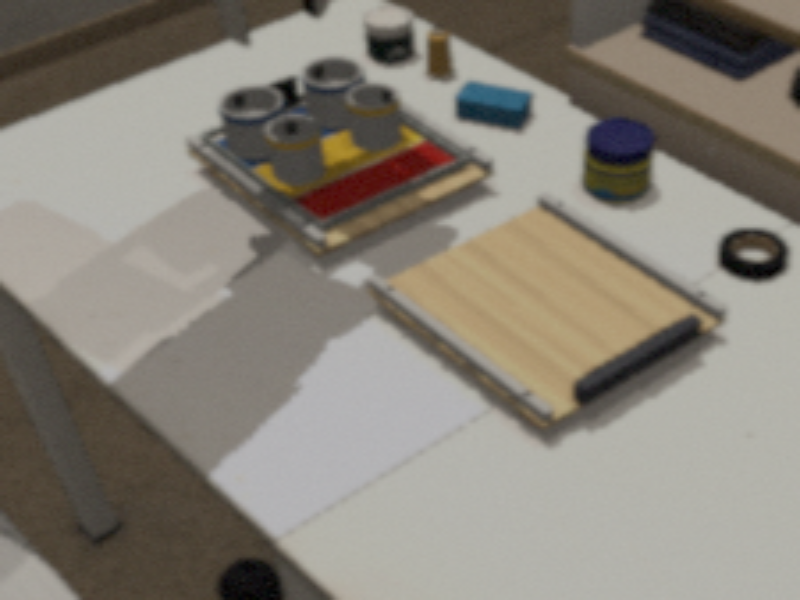

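All four pots stand on their bands (crop: large at (252,120) and (333,90), medium at (293,150) and (375,115)). The black tab shows at (288,92) and the empty right stand's stop at (640,360). I'll go behind the tab, turned 2° to follow the runway.

>>> drive_tool --rows '[[[0.015, 0.005, 0, 0, 0, 0.01, 0.012], [0.04, 0.015, 0, 0, 0, 0.02, 0.012], [0.07, 0.025, 0, 0, 0, 0.035, 0.012], [0.1, 0.037, 0, 0, 0, 0.035, 0.012], [0.125, 0.045, 0, 0, 0, 0.035, 0.012], [0.137, 0.049, 0, 0, 0, 0.035, 0.012], [0.137, 0.049, 0, 0, 0, 0.035, 0.012], [0.137, 0.049, 0, 0, 0, 0.035, 0.012]]]'

```text
time: 25.28
ee_pos: [0.6094, 0.3072, 0.2346]
orientation: [0.719, 0.695, -0.001, -0.0]
ft_force: [-0.6, -0.3, -0.5]
grip_width: 0.0172
gripper_force: 0.0
```

```bash
python3 - <<'E'
from h import *
tcp()
p=arm.camera('wrist'); cv2.imwrite('pics/w4.png',p['image']); W=cloud(p)
H=cv2.cvtColor(p['image'],cv2.COLOR_BGR2HSV)
m=(W[...,1]>.255)&(W[...,1]<.33)&(abs(W[...,0]-.6)<.06)&(W[...,2]>.068)&(W[...,2]<.082)&(H[...,2]<70)
q=W[m]; print('tab',m.sum(),q.min(0).round(3),q.max(0).round(3),np.median(q,0).round(3)); tray(p)
E
```

```text
t 25.28 tcp [0.6094 0.3072 0.2346] tx [ 0.034  0.999 -0.001] tz [-0.002 -0.001 -1.   ] F [-0.6 -0.3 -0.5] w 0.0172 q [ 0.4   0.6   1.28 -0.    1.26  0.43]
tab 279 [0.543 0.259 0.068] [0.636 0.276 0.082] [0.609 0.274 0.075]
blue 1192 [607.9 233.3  61.3 155.5  88.1]
yel 312 [605.  189.5  17.   41.2  88.5]
red 1007 [603.  109.4  47.4  71.4  86.4]
```

View pics/w4.png

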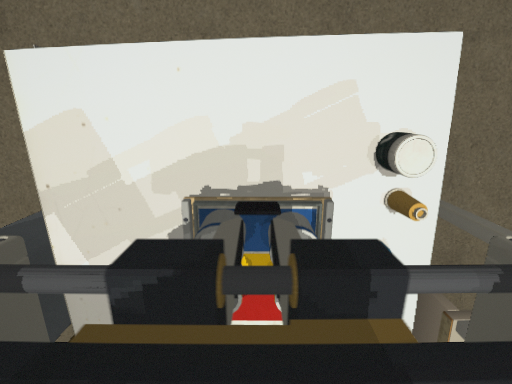

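The view shows the tab at (258,210) and nothing solid behind it where the fingers go down. Descending.

>>> drive_tool --rows '[[[0, 0, 0.02, 0, 0, 0, 0.012], [0, 0, 0.055, 0, 0, 0, 0.012], [0, 0, 0.09, 0, 0, 0, 0.012], [0, 0, 0.125, 0, 0, 0, 0.012], [0, 0, 0.15, 0, 0, 0, 0.012], [0, 0, 0.165, 0, 0, 0, 0.012], [0, 0, 0.165, 0, 0, 0, 0.012], [0, 0, 0.165, 0, 0, 0, 0.012]]]'

```text
time: 26.0
ee_pos: [0.6102, 0.3067, 0.0721]
orientation: [0.72, 0.694, -0.0, -0.0]
ft_force: [-0.3, 1.2, 1.2]
grip_width: 0.0122
gripper_force: 0.0
```

>>> drive_tool --rows '[[[-0.006, 0, 0, 0, 0, 0, 0.012], [-0.012, 0, 0, 0, 0, 0, 0.012], [-0.017, 0, 0, 0, 0, 0, 0.012], [-0.02, 0, 0, 0, 0, 0, 0.012], [-0.023, 0, 0, 0, 0, 0, 0.012], [-0.026, 0, 0, 0, 0, 0, 0.012], [-0.03, 0, 0, 0, 0, 0, 0.012], [-0.034, 0, 0, 0, 0, 0, 0.012], [-0.038, 0, 0, 0, 0, 0, 0.012], [-0.042, 0, 0, 0, 0, 0, 0.012]]]'

```text
time: 26.83
ee_pos: [0.6089, 0.2668, 0.0724]
orientation: [0.719, 0.695, 0.002, -0.0]
ft_force: [0.6, 9.7, -0.1]
grip_width: 0.012
gripper_force: 5.1
```

```bash
python3 - <<'E'
from h import *
tcp(); p=arm.camera('scene'); tray(p); tray(arm.camera('top'))
E
```

```text
t 26.83 tcp [0.6089 0.2668 0.0724] tx [0.035 0.999 0.003] tz [ 0.002  0.003 -1.   ] F [ 0.6  9.7 -0.1] w 0.012 q [0.34 0.75 1.45 0.   0.94 0.38]
blue few
yel 192 [607.7 150.9  63.  156.6  86.5]
red 390 [606.4  93.4  48.1 151.7  88. ]
blue few
yel 116 [605.7 147.6  50.4 149.1  88.5]
red 564 [602.1  93.7  46.4 156.5  88.6]
```

Contact is made: the tray has slid about 18 mm with roughly 10 N. I'll continue at about 0.1 m/s.

>>> drive_tool --rows '[[[-0.005, 0, 0, 0, 0, 0, 0.012], [-0.012, 0, 0, 0, 0, 0, 0.012], [-0.02, 0, 0, 0, 0, 0, 0.012], [-0.028, 0, 0, 0, 0, 0, 0.012], [-0.036, 0, 0, 0, 0, 0, 0.012], [-0.044, 0, 0, 0, 0, 0, 0.012], [-0.052, 0, 0, 0, 0, 0, 0.012], [-0.06, 0, 0, 0, 0, 0, 0.012], [-0.068, 0, 0, 0, 0, 0, 0.012], [-0.076, 0, 0, 0, 0, 0, 0.012]]]'

```text
time: 27.77
ee_pos: [0.6063, 0.1905, 0.0724]
orientation: [0.719, 0.695, 0.002, -0.0]
ft_force: [0.6, 10.5, 1.1]
grip_width: 0.0118
gripper_force: 5.2
```

```bash
python3 - <<'E'
from h import *
tcp(); p=arm.camera('scene'); tray(p); tray(arm.camera('top')); cv2.imwrite('pics/s5.png',cv2.resize(p['image'][110:310,120:345],(800,600)))
E
```

```text
t 27.77 tcp [0.6063 0.1905 0.0724] tx [0.035 0.999 0.003] tz [ 0.002  0.003 -1.   ] F [ 0.6 10.5  1.1] w 0.0118 q [0.23 0.71 1.54 0.   0.9  0.26]
blue few
yel 204 [603.3  74.4  61.9 153.5  89.9]
red 462 [603.4  17.3  47.7 152.7  86.4]
blue few
yel 108 [627.2  73.9  57.4 100.6  86.9]
red 557 [599.1  17.3  46.  156.   88.1]
```

View pics/s5.png

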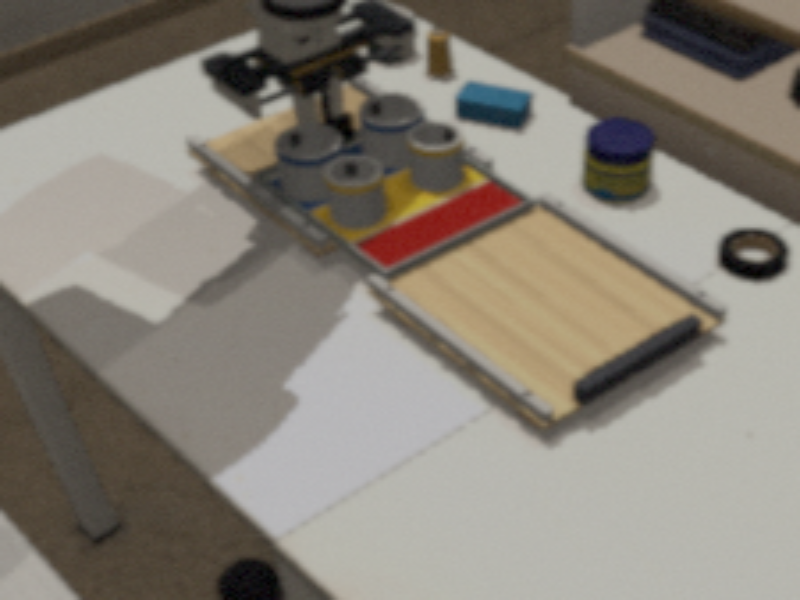

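The tray is straight, its front at (455,235) in the crop entering the right stand, with the pots upright. Continuing.

>>> drive_tool --rows '[[[-0.005, 0, 0, 0, 0, 0, 0.012], [-0.012, 0, 0, 0, 0, 0, 0.012], [-0.02, 0, 0, 0, 0, 0, 0.012], [-0.028, 0, 0, 0, 0, 0, 0.012], [-0.036, 0, 0, 0, 0, 0, 0.012], [-0.044, 0, 0, 0, 0, 0, 0.012], [-0.052, 0, 0, 0, 0, 0, 0.012], [-0.06, 0, 0, 0, 0, 0, 0.012], [-0.068, 0, 0, 0, 0, 0, 0.012], [-0.076, 0, 0, 0, 0, 0, 0.012]]]'

```text
time: 28.7
ee_pos: [0.6035, 0.1146, 0.0721]
orientation: [0.719, 0.695, 0.001, -0.0]
ft_force: [0.9, 10.9, 2.4]
grip_width: 0.0118
gripper_force: 5.4
```

>>> drive_tool --rows '[[[-0.008, 0, 0, 0, 0, 0, 0.012], [-0.016, 0, 0, 0, 0, 0, 0.012], [-0.024, 0, 0, 0, 0, 0, 0.012], [-0.032, 0, 0, 0, 0, 0, 0.012], [-0.04, 0, 0, 0, 0, 0, 0.012], [-0.048, 0, 0, 0, 0, 0, 0.012], [-0.056, 0, 0, 0, 0, 0, 0.012], [-0.064, 0, 0, 0, 0, 0, 0.012], [-0.072, 0, 0, 0, 0, 0, 0.012], [-0.08, 0, 0, 0, 0, 0, 0.012]]]'

```text
time: 29.53
ee_pos: [0.6007, 0.0346, 0.0721]
orientation: [0.719, 0.695, 0.001, -0.0]
ft_force: [0.8, 11.1, 2.0]
grip_width: 0.0117
gripper_force: 5.7
```

```bash
python3 - <<'E'
from h import *
tcp(); p=arm.camera('scene'); tray(p); tray(arm.camera('top')); cv2.imwrite('pics/s6.png',cv2.resize(p['image'][130:280,180:380],(800,600)))
E
```

```text
t 29.53 tcp [0.6007 0.0346 0.0721] tx [0.035 0.999 0.002] tz [ 0.001  0.002 -1.   ] F [ 0.8 11.1  2. ] w 0.0117 q [-0.02  0.66  1.63  0.    0.85  0.01]
blue few
yel 234 [599.3 -79.5  60.6 154.4  88.8]
red 602 [ 597.7 -138.6   47.4  154.3   87.9]
blue few
yel 144 [571.5 -81.9  52.  108.2  87.5]
red 544 [ 593.9 -138.5   45.2  153.2   87.9]
```

View pics/s6.png

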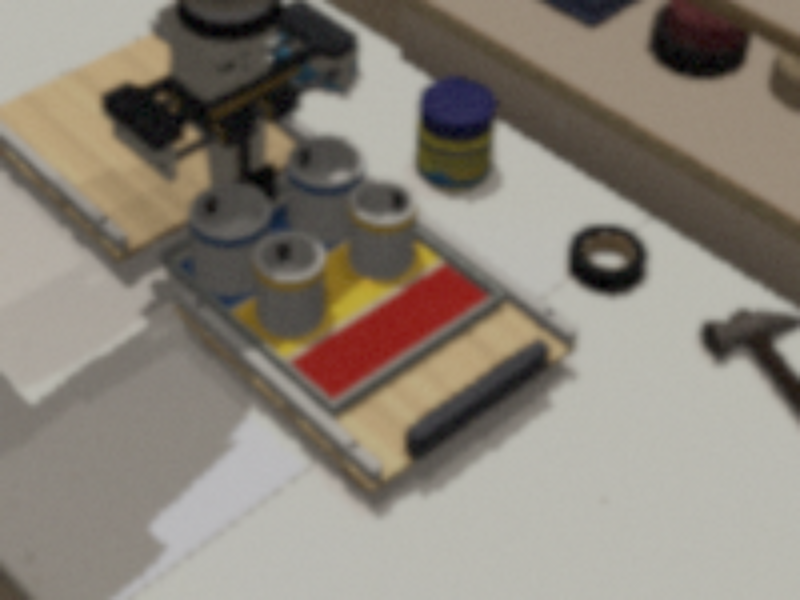

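The front edge is about 50 mm from the stop (crop (335,405) vs (410,440)), pots upright. I'll go 36 mm, then in small steps.

>>> drive_tool --rows '[[[-0.005, 0, 0, 0, 0, 0, 0.012], [-0.012, 0, 0, 0, 0, 0, 0.012], [-0.018, 0, 0, 0, 0, 0, 0.012], [-0.024, 0, 0, 0, 0, 0, 0.012], [-0.029, 0, 0, 0, 0, 0, 0.012], [-0.033, 0, 0, 0, 0, 0, 0.012], [-0.036, 0, 0, 0, 0, 0, 0.012], [-0.038, 0, 0, 0, 0, 0, 0.012]]]'

```text
time: 30.3
ee_pos: [0.5992, -0.0033, 0.0719]
orientation: [0.719, 0.695, 0.001, -0.0]
ft_force: [0.3, 11.9, 3.0]
grip_width: 0.0121
gripper_force: 5.8
```

>>> drive_tool --rows '[[[-0.001, 0, 0, 0, 0, 0, 0.012], [-0.002, 0, 0, 0, 0, 0, 0.012], [-0.003, 0, 0, 0, 0, 0, 0.012], [-0.004, 0, 0, 0, 0, 0, 0.012], [-0.005, 0, 0, 0, 0, 0, 0.012]]]'

```text
time: 30.72
ee_pos: [0.5991, -0.008, 0.0719]
orientation: [0.719, 0.695, 0.001, -0.0]
ft_force: [0.7, 11.4, 3.3]
grip_width: 0.0119
gripper_force: 5.8
```

```bash
python3 - <<'E'
from h import *
tcp(); p=arm.camera('scene'); tray(p); W=cloud(p)
cv2.imwrite('pics/s7.png',cv2.resize(p['image'][190:270,240:345],(800,600)))
E
```

```text
t 30.72 tcp [ 0.5991 -0.008   0.0719] tx [0.035 0.999 0.002] tz [ 0.     0.002 -1.   ] F [ 0.7 11.4  3.3] w 0.0119 q [-0.09  0.65  1.64  0.    0.85 -0.06]
blue few
yel 262 [ 598.5 -123.6   59.6  154.5   88.4]
red 629 [ 596.7 -181.8   47.6  154.    88.5]
```

View pics/s7.png

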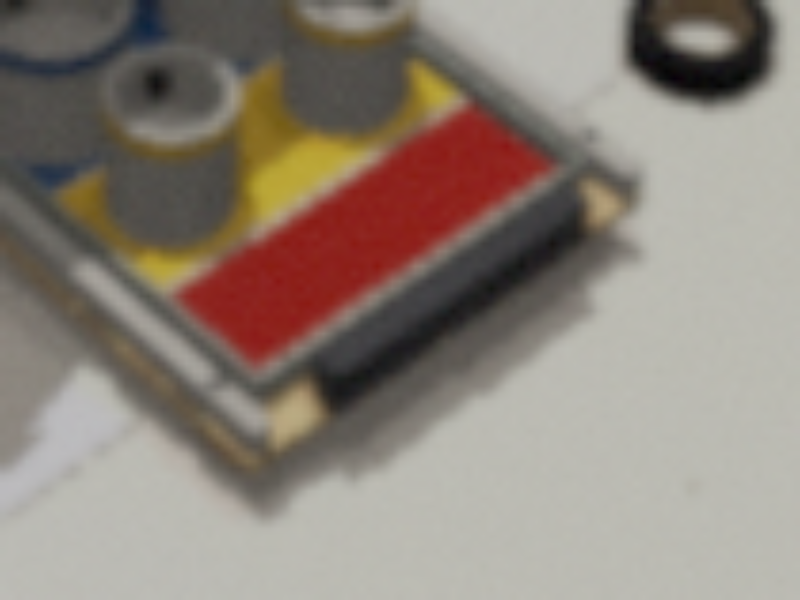

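The tray's front rim at (420,270) is very close to the stop at (450,290), and the force shows no contact yet. Creeping on.

>>> drive_tool --rows '[[[-0.001, 0, 0, 0, 0, 0, 0.012], [-0.002, 0, 0, 0, 0, 0, 0.012], [-0.003, 0, 0, 0, 0, 0, 0.012], [-0.004, 0, 0, 0, 0, 0, 0.012]]]'

```text
time: 31.1
ee_pos: [0.5989, -0.0117, 0.0719]
orientation: [0.719, 0.695, 0.001, -0.001]
ft_force: [1.5, 19.7, 3.0]
grip_width: 0.0121
gripper_force: 10.3
```

>>> drive_tool --rows '[[[-0.001, 0, 0, 0, 0, 0, 0.012], [-0.002, 0, 0, 0, 0, 0, 0.012]]]'

```text
time: 31.27
ee_pos: [0.5989, -0.0119, 0.0719]
orientation: [0.72, 0.694, 0.002, -0.002]
ft_force: [2.7, 33.1, 4.2]
grip_width: 0.0118
gripper_force: 16.3
```

The tray is against the stop: the force rose to 33 N and it stopped moving. I'll back away and lift.

>>> drive_tool --rows '[[[0.004, 0, 0, 0, 0, 0, 0.012], [0.012, 0, 0, 0, 0, 0, 0.012], [0.025, 0, 0, 0, 0, 0, 0.012], [0.04, 0, -0.005, 0, 0, 0, 0.012], [0.05, 0, -0.03, 0, 0, 0, 0.012], [0.06, 0, -0.065, 0, 0, 0, 0.012], [0.07, 0, -0.1, 0, 0, 0, 0.012], [0.08, 0, -0.13, 0, 0, 0, 0.012], [0.08, 0, -0.15, 0, 0, 0, 0.012], [0.08, 0, -0.15, 0, 0, 0, 0.012]]]'

```text
time: 32.1
ee_pos: [0.6031, 0.0657, 0.2263]
orientation: [0.719, 0.695, 0.002, 0.002]
ft_force: [-0.3, 0.1, 0.3]
grip_width: 0.0121
gripper_force: 0.0
```

```bash
python3 - <<'E'
from h import *
tcp()
for c in ['scene','top']:
    p=arm.camera(c); tray(p); W=cloud(p)
    q=[(.6515-.0105,.229-.295),(.651-.0105,.167-.295),(.5615-.0105,.235-.295),(.561-.0105,.170-.295)]
    print(c,[pot(W,*a,r=.033) for a in q])
    cv2.imwrite(f'pics/{c}8.png',cv2.resize(p['image'][140:260,190:350] if c=='scene' else p['image'][140:260,180:340],(800,600)))
E
```

```text
t 32.1 tcp [0.6031 0.0657 0.2263] tx [0.034 0.999 0.   ] tz [ 0.007 -0.    -1.   ] F [-0.3  0.1  0.3] w 0.0121 q [ 0.03  0.47  1.52 -0.    1.15  0.07]
blue few
yel 268 [ 597.1 -127.5   60.2  152.5   88.1]
red 651 [ 596.7 -185.8   48.3  155.8   87.4]
scene [(array([640.8, -67.4]), 31.2, np.float64(0.096), 104), (array([ 637.8, -125.2]), 30.3, np.float64(0.096), 91), (array([551.4, -62.2]), 30.8, np.float64(0.096), 112), (array([ 551.9, -127.5]), 26.0, np.float64(0.096), 106)]
blue few
yel 277 [ 571.  -124.1   56.6  113.2   87.8]
red 557 [ 592.6 -182.9   45.4  155.7   88.1]
top [(array([640.3, -65.1]), 30.0, np.float64(0.098), 55), (array([ 640., -127.]), 24.9, np.float64(0.097), 60), (array([551.2, -58.9]), 29.7, np.float64(0.097), 56), (array([ 550.6, -123.8]), 25.0, np.float64(0.098), 47)]
```

View pics/scene8.png

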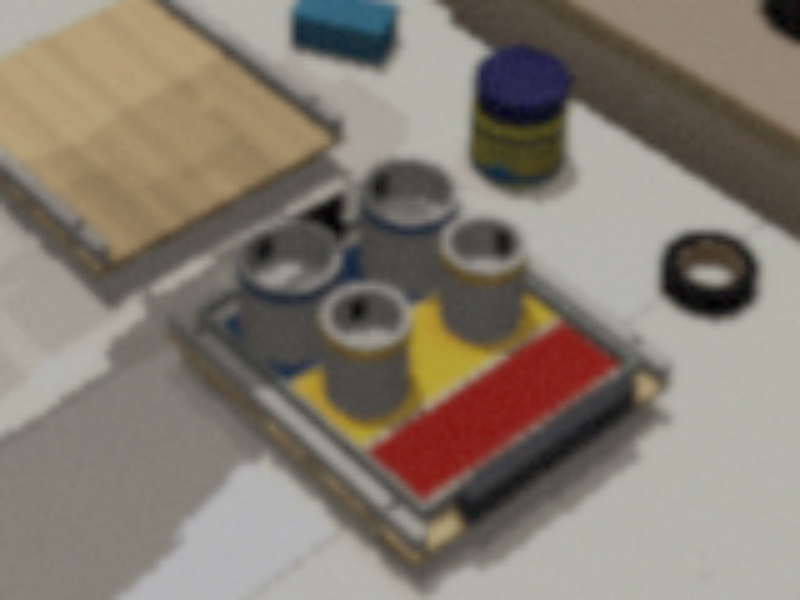

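The tray rests against the stop at (545,440). All four pots stand upright on their bands, and the jar, tape and wax are untouched.

```bash
python3 -c "
from plant import arm
print(arm.hand_in())"
```

```text
the job is handed in; nothing more can be done
None
```

The job is handed in: all four pots present (two large, two medium, no small) stand upright on their bands, the tray rests against the right-hand stop, and the jar, tape and wax were left alone. The hand-in call returned no verdict.

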